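Mount a wear disc on the splined spindle of a wear tester

TASK

Fit the large wear disc to the wear tester: slide the clear guard fully open, lift the large disc by its hexagon hub out of the wooden stand, leaving the small disc standing there, and lower its splined stem into the spindle, turning it until the splines mesh. Then push it fully home against the ejector spring, the disc down on the spindle face, with the guard left open. Finish while still gripping the hub and pressing the disc home, so that a colleague can lock it: do not let go.

Things in the scene. Friction and masses are not known exactly. Their poses are not given: they have to be found in the camera images.
- guard_handle (a point): centre of the dark round pull bar on the tester's sliding guard (clear pane in a steel frame, 122 x 118 x 5 mm). The bar, 11 mm thick and 96 mm long, runs along this point's x axis on two posts 80 mm apart, its centre 28 mm above the pane: pinch it from above, across y. The guard opens along this point's +y axis.
- guard (a joint): travel of the sliding guard in m: 0 = shut, over the spindle; 0.14 = fully open, against its stop. It slides with about 2 N of friction and stays where it is left.
- tester: the wear tester, a grey box 260 x 340 mm on the bench with a metal deck 95 mm high, origin at the centre of its underside. The guard's track rises 16 mm above the deck; at the rear edge, from 89 mm behind the spindle axis, a console with a parked arm rises 68 mm above the deck.
- spindle_mouth (a point): centre of the top face of the tester's steel spindle nose, 66 mm across, 2 mm above the deck, under the shut guard. z up. Its 29 mm bore has six straight slots, 9 mm wide and reaching to 40 mm across, every 60 degrees, 46 mm deep; this point's x axis runs along a slot. The spindle is braked at a chance angle (turns only above 0.35 N m).
- ejector_top (a point): top of the brass sprung ejector in the spindle's bore, 30 mm below the spindle face. The tip of the stem meets it when the disc is 10 mm above the face; pressing the disc down that last 10 mm takes 6 N rising to 15 N, less the disc's weight. It pushes the disc back up when let go.
- wear_disc: the large wear disc with hub and stem, steel, 0.28 to 0.42 kg. Disc 72 mm across, 8 mm thick; origin at the centre of its underside, z up. It starts in one of the two holes of the stand. The x axis points along a tooth of the stem below and is square to a pair of hub flats; both repeat every 60 degrees. Home, its origin lies on spindle_mouth with its teeth in the slots.
- hub_top (a point): centre of the top of the large disc's hexagon hub, 38 mm above the disc's underside. The hub is 30 mm across flats, 30 mm tall, standing on the disc's upper face.
- stem_tip (a point): tip of the stem under the large disc, 40 mm below the disc's underside. From the disc down 28 mm the stem has six straight teeth, 6 mm wide, 37 mm across; below them a round nose 27 mm across, tapered at the tip. Teeth that stand on the spindle face, not meshed, hold the disc 28 mm above it.
- small_disc: the small disc, 54 mm across, with a round knurled knob 24 mm thick on top; origin at the centre of its underside. It stands in the other hole of the stand and stays there.
- stand: light wooden block 100 x 220 x 52 mm, fixed, origin at the centre of its underside; two holes 43 mm across through its top, 55 mm either side of the middle along its y axis. A disc rests with its underside on the block's top.
There are look-alikes about, which are no part of the job. Leave any orange look-alike of the wear_disc alone.

How it is judged:
On the way, in this order (a step that is already met when the one before it is completed fails the run):
1. the guard is slid open (value of joint guard above 0.125 m), for 0.2 s.
2. the large disc is gripped and lifted clear of the stand (height (world z) of wear_disc above 0.1 m and contact force between the fingers and wear_disc above 1 N), for 0.1 s.
3. the splines have meshed: the stem stands in the spindle with its teeth in the slots (z of wear_disc in the frame of spindle_mouth below 0.022 m and horizontal distance between wear_disc and spindle_mouth below 0.004 m), for 0.1 s.
At the end, for the whole second after the job is handed in: The large disc is pressed home all through the last second: underside within 2 mm of the spindle face, centred within 4 mm, upright within 0.06 rad, hub still gripped (over 3 N between fingers and disc, grasp point under 50 mm above the disc's underside), guard still open (over 0.12 m) (z of wear_disc in the frame of spindle_mouth below 0.002 m and horizontal distance between wear_disc and spindle_mouth below 0.004 m and angle between wear_disc's own z axis and vertical below 0.06 rad and contact force between the fingers and wear_disc above 3 N and value of joint guard above 0.12 m and z of the grasp point in the frame of wear_disc below 0.05 m); the arm keeps its last pose, push and grip.
It fails at once if the small disc is shifted by more than 3 cm (distance of small_disc from where it was at the start of the episode above 0.03 m).
It also fails if it takes over 64 s, if anything falls off the work surface, if the arm or the gripper's body presses on something with over 40 N, if the wrist force passes 120 N, or if a joint passes its speed limit or range.

ROBOT

A 6-joint arm with a two-finger parallel gripper is mounted at the origin on a cart in front of the work surface, level with it; the furniture and walls round the work are solid. World frame = base frame: x ahead of the robot, y to its left, z up, the work surface at z = 0. Lengths are in m, angles in rad, forces in N, time in s.
With the tool pointing down it reaches from about 0.425 to 0.95 m from the base axis. Payload 3.5 kg.
Tool frame: the origin (TCP) lies between the finger pads; the fingertips stand nose_length ahead of it and the grasp point (between the pads) lies 11 mm behind it (nose_length is the distance from the TCP to the fingertips, in m); z points along the fingers, y is the line along which they close (so a half turn about z gives the same grasp; the last joint's range is limited). The gripper opens to 85 mm and grips with 20 to 120 N. Pads are 22 mm wide; open, the fingers measure 114 mm over their backs; the gripper's body (76 mm by 85 mm) begins 54 mm behind the grasp point. The pads swing forward as they close: fully open they stand 13 mm farther back than shut.
Start: joints at [1.119, 0.286, 1.577, -0, 1.279, -0.15], TCP at [0.201, 0.644, 0.239] pointing down, gripper open.
Joint ranges: [-2.77, 2.77], [-0.9, 2.22], [0.21, 2.48], [-1.53, 4.67], [0.24, 2.81], [-2.84, 2.84]. Speed limits (rad/s): [2.79, 2.79, 3.14, 3.14, 3.14, 3.14].

INTERFACE

Orientations are given as a rotation vector (axis times angle).
In Python, from station import move_pose, move_linear, move_joints, gripper_to, dwell, inverse_kinematics, get_obs, capture, camera_params, Unreachable, sign_off, nose_length gives the robot as it stands. Calls block until the motion is done:
- move_pose(position, orientation): joint-space move of the TCP to a pose.
- move_linear(position, attitude=None, feed=0.15, max_force=None): straight line of the TCP; attitude=None keeps the orientation; feed is the mean speed in m/s. With max_force (N) it stops when the force on the tool has changed by that much, and returns True; else False.
- move_joints(angles): joint-space move.
- gripper_to(opening): opening from 0.0 (shut) to 1.0 (fully open); the grip force is fixed at half the most; returns when the fingers have stopped.
- dwell(seconds).
- inverse_kinematics(position, orientation): joint angles nearest the present ones, or None.
- get_obs(): the state.
- capture(name): name is "scene" or "top"; returns (picture, depth): 480x640x3 uint8, blue, green, red; 480x640 float32, m along the optical axis (not along the pixel's ray), 0 where there is no reading.
- camera_params(name): a dict with "K" (3x3 intrinsics, pixels), "origin" and "rotation" of the camera in the world. Camera axes: x right, y down, z forward; pixel columns grow to the right and rows downward; lengths in m; the calibration is good to about 2 mm. A picture is of the moment at which its call begins. camera_params takes no time and is no camera call.
A pose or a line that the arm cannot do raises Unreachable and nothing moves.
- sign_off(): hands the job in; it is judged then, once.
The state is a dict: "time": time; "qpos": joint angles; "qd": joint speeds; "effort": joint torques, N m; "position": TCP position; "ee_rot": TCP orientation; "ft_force": force on the tool from outside, world axes, zero at the start; "torque": the same for the moment, N m; "gripper_width": opening from 0.0 (shut) to 1.0 (fully open); "finger_force": force on a finger pad.
Only numpy, scipy, OpenCV 4.12 (cv2) and the standard library are available. Lean on these libraries where they do the work, as an engineer would, in place of code of your own. Each camera call takes 0.05 s, during which the arm holds its last target. There are 200 camera calls.

## Working session

There is one attempt and no reset: what is moved stays moved. The work goes in short steps, each a Python script; the robot and the scene stay as the last script left them, time stands still between calls to the robot, and variables do not carry over. Pictures are saved under pics/ and viewed, at most 10 in all, crops included, and the job is handed in when it is done.

```bash
ls; mkdir -p pics
python3 - <<'E'
from station import *
import cv2,numpy as np
for n in("scene","top"):
    p,d=capture(n);cv2.imwrite(f"pics/{n}0.png",p);np.save(f"{n}0.npy",d)
    c=camera_params(n);print(n,c["K"],c["origin"],c["rotation"])
o=get_obs();print({k:np.round(v,3) for k,v in o.items()}, nose_length)
E
```

```text
pics
scene [[458.32588344   0.         313.4900117 ]
 [  0.         458.32588344 238.22548496]
 [  0.           0.           1.        ]] [-0.15290058 -0.67567986  0.53530815] [-1.88540932  0.87064323 -0.51829616]
top [[441.73443842   0.         325.13955244]
 [  0.         441.73443842 248.1049542 ]
 [  0.           0.           1.        ]] [ 0.46982442 -0.07592609  0.96523345] [-2.17750493  2.21216583 -0.0772217 ]
{'time': np.float64(0.1), 'qpos': array([ 1.119,  0.287,  1.578,  0.   ,  1.279, -0.15 ]), 'qd': array([-0.   , -0.   , -0.005,  0.002, -0.002,  0.001]), 'effort': array([ 1.0000e-03, -4.0729e+01, -2.9370e+01, -0.0000e+00,  3.0000e-03,
       -0.0000e+00]), 'position': array([0.2  , 0.644, 0.238]), 'ee_rot': array([-4.720e-01, -3.105e+00,  3.000e-03]), 'ft_force': array([-0.845,  0.192,  0.33 ]), 'torque': array([-0.   ,  0.076,  0.019]), 'finger_force': np.float64(0.0), 'gripper_width': np.float64(1.002)} 0.008
```

View pics/top0.png

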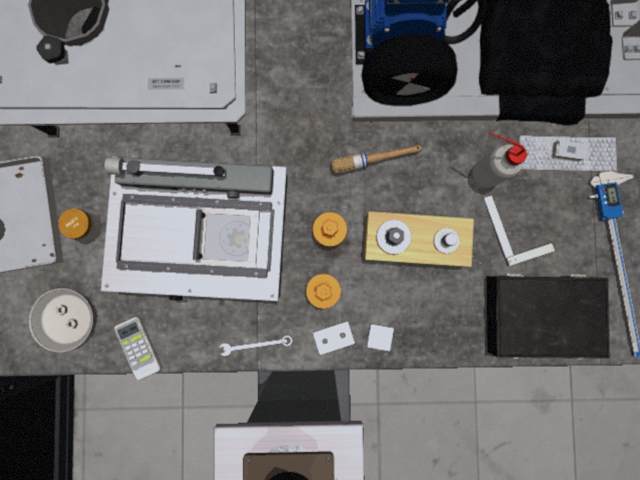

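View pics/scene0.png

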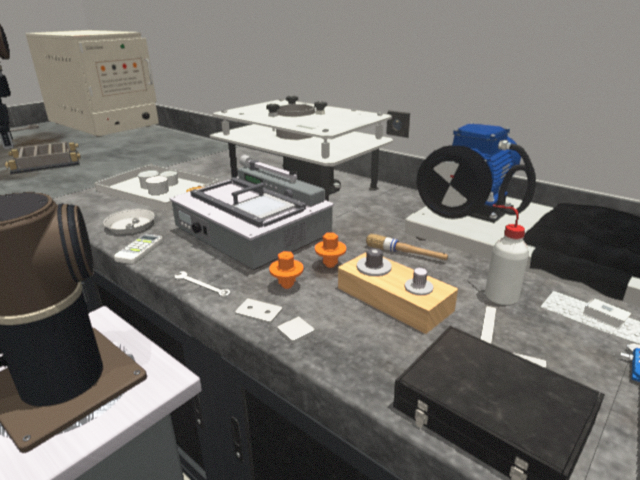

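Pixels in the top view:
- **Large disc, the one I want:** grey with a hex hub, in the stand at (394,237).
- **Small disc:** round knob, at (449,240).
- **Orange look-alikes:** (330,230) and (323,291). There is also an orange lid at (73,223).
- **Tester:** the guard bar is at (198,234) and the spindle is under the pane at about (235,240).

Next is one close crop to check the choice.

```bash
cat > h.py <<'E'
from station import *
import cv2,numpy as np
from scipy.spatial.transform import Rotation as R
def ray(n,px):
    c=camera_params(n);d=np.linalg.inv(c["K"])@np.r_[px,1.]
    return np.array(c["origin"]),R.from_rotvec(np.ravel(c["rotation"])).as_matrix()@d if np.size(c["rotation"])==3 else np.array(c["rotation"])@d
def onz(n,px,z):
    o,d=ray(n,px);return o+d*(z-o[2])/d[2]
def proj(n,P):
    c=camera_params(n);M=R.from_rotvec(c["rotation"]).as_matrix()
    q=c["K"]@(M.T@(np.array(P)-c["origin"]));return q[:2]/q[2]
def deep(n,px,dep):
    o,d=ray(n,px);u,v=np.round(px).astype(int);return o+d*dep[v,u]
def tool(yaw): # tool pointing down; finger-closing line along world angle yaw
    y=np.array([np.cos(yaw),np.sin(yaw),0]);z=np.array([0,0,-1.]);x=np.cross(y,z)
    return R.from_matrix(np.c_[x,y,z]).as_rotvec()
E
python3 - <<'E'
from h import *
p=cv2.imread("pics/top0.png");d=np.load("top0.npy")
a=cv2.resize(p[205:275,360:480],(800,467),interpolation=cv2.INTER_CUBIC)
cv2.imwrite("pics/c1.png",a)
b=cv2.resize(p[150:305,95:295],(800,620),interpolation=cv2.INTER_CUBIC)[:600]
cv2.imwrite("pics/c2.png",b)
for px in[(394,237),(394,247),(449,240),(420,240),(198,234),(199,220),(199,250),(235,240),(140,285),(200,175)]:
    print(px,np.round(deep("top",px,d),4))
E
```

```text
(394, 237) [ 0.5434 -0.2223  0.0879]
(394, 247) [ 0.5252 -0.2266  0.059 ]
(449, 240) [ 0.5355 -0.3312  0.0912]
(420, 240) [ 0.5394 -0.2824  0.0514]
(198, 234) [0.5507 0.1544 0.1365]
(199, 220) [0.5765 0.1513 0.1409]
(199, 250) [0.5206 0.1528 0.135 ]
(235, 240) [0.5408 0.0908 0.1065]
(140, 285) [0.4562 0.2791 0.0945]
(200, 175) [0.6608 0.1484 0.145 ]
```

View pics/c1.png

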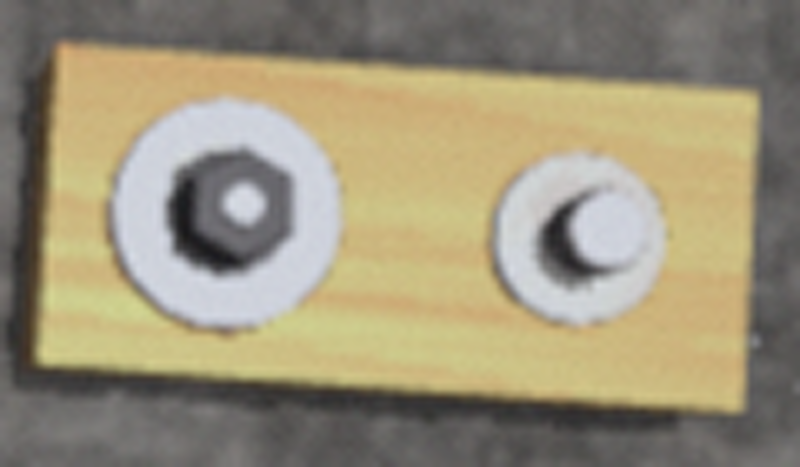

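View pics/c2.png

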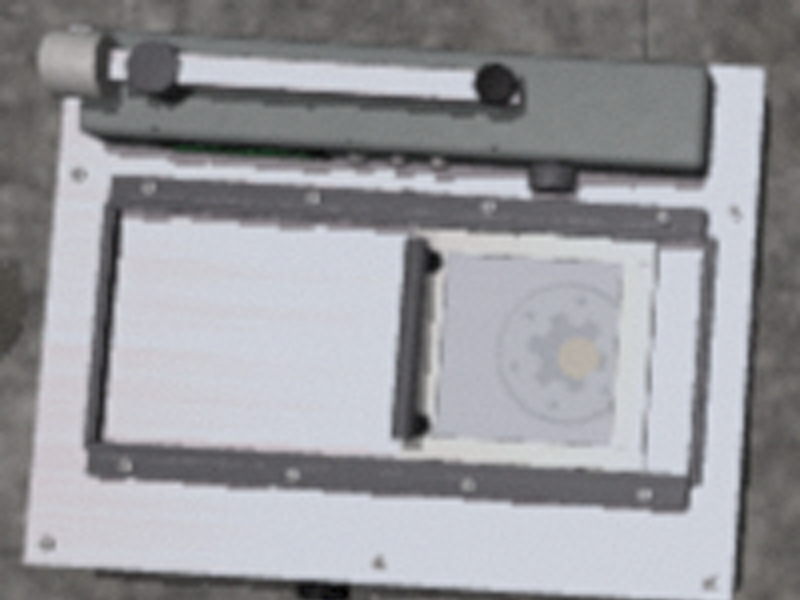

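The crop confirms it: the large disc at (394,237) has a hexagon hub, with its top centre near (396,236). The small disc has the round knob. The second crop shows the bar from (199,210) to (196,260) and the spindle with six slots near (235.5,238). I'll open the guard now.

```bash
cat >> h.py <<'E'
def best(pos,yaw,step=np.pi):
    q0=get_obs()["qpos"];r=[]
    for k in range(-3,4):
        y=yaw+k*step
        q=inverse_kinematics(pos,tool(y))
        if q is not None: r.append((np.abs(np.array(q)-q0).max()+0.3*max(0,abs(q[5])-2.2),y,q))
    r.sort(key=lambda t:t[0]);return r[0][1],np.array(r[0][2])
E
python3 - <<'E'
from h import *
P=lambda x,y:np.array([95+(x-1.5)/4,150+(y-1.5)/4])
e1,e2=[onz("top",P(*t),.1395) for t in((417,240),(404,438))]
r=[onz("top",P(*t),.111) for t in((112,178),(708,210),(86,478),(688,510))]
print("bar",e1,e2,np.linalg.norm(e1-e2))
u=(r[0]-r[1])+(r[2]-r[3]);yaw=np.arctan2(u[1],u[0]);v=e1-e2
print("yaw open",np.degrees(yaw),"bar",np.degrees(np.arctan2(v[1],v[0])))
print("spindle",onz("top",P(562,353),.097))
c=(e1+e2)/2;c[2]=.125
print(c); y,q=best(c,yaw);print(y,q)
np.save("bar.npy",np.r_[c,yaw])
E
```

```text
bar [0.59629964 0.15193768 0.1395    ] [0.50338195 0.15785828 0.1395    ] 0.09310612425422292
yaw open 86.05098687465109 bar -3.645884598469011
spindle [0.5457397  0.09241749 0.097     ]
[0.54984079 0.15489798 0.125     ]
7.785058352732673 [ 9.70335688e-02  1.82263290e-01  1.92365049e+00 -4.44089210e-16
  1.03567888e+00 -1.40483948e+00]
```

```bash
cat > s1.py <<'E'
from h import *
b=np.load("bar.npy");c=b[:3];yaw=b[3]
up=c+[0,0,.10]
y,q=best(up,yaw)
print(get_obs()["time"]);move_joints(q);print(get_obs()["time"])
print(move_linear(c,tool(y),feed=.12,max_force=12),get_obs()["position"])
gripper_to(0.0);o=get_obs();print(o["time"],o["gripper_width"],o["finger_force"],o["ft_force"])
u=np.array([np.cos(yaw),np.sin(yaw),0])
s=o["position"]
print(move_linear(s+u*.141,feed=.12,max_force=25)); o=get_obs()
print(o["time"],(o["position"]-s)@u,o["ft_force"],o["gripper_width"])
E
python3 s1.py
```

```text
0.1
2.2583
False [0.55057111 0.15502692 0.1259552 ]
3.9333 0.10464446298226152 58.487019538879395 [-1.6066781   1.18558716  1.80778949]
True
4.9083 0.12471276254314766 [ 0.33837622 -2.61745463  4.01556036] 0.1032306355031074
```

```bash
cat > s2.py <<'E'
from h import *
b=np.load("bar.npy");yaw=b[3]
u=np.array([np.cos(yaw),np.sin(yaw),0])
s=get_obs()["position"]
print(move_linear(s+u*.022,feed=.03,max_force=15)); o=get_obs()
print(o["time"],(o["position"]-s)@u,o["ft_force"])
dwell(.2)
gripper_to(.45)
p=get_obs()["position"];move_linear(p+[0,0,.09],feed=.2)
pic,d=capture("top");cv2.imwrite("pics/top1.png",pic);np.save("top1.npy",d)
print(get_obs()["time"])
x=cv2.resize(pic[200:280,190:290],(750,600),interpolation=cv2.INTER_CUBIC);cv2.imwrite("pics/c3.png",x)
E
python3 s2.py
```

```text
True
5.2583 -9.030839898906807e-05 [-0.00373029 -1.51663236  2.13095577]
6.5
```

View pics/c3.png

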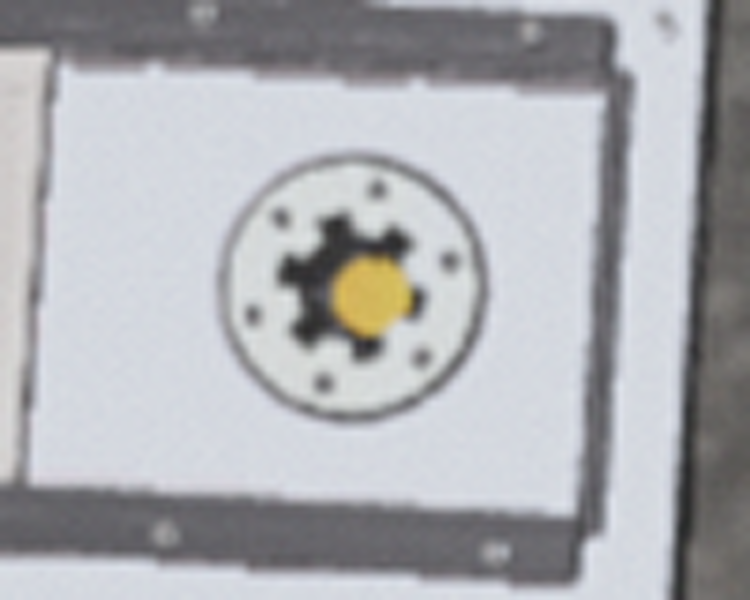

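Run:
```python
from h import *
p=cv2.imread("pics/top1.png")
x=cv2.resize(p[150:305,95:295],(800,620),interpolation=cv2.INTER_CUBIC)[:600];cv2.imwrite("pics/c4.png",x)
P4=lambda x,y:np.array([95+(x-1.5)/4,150+(y-1.5)/4])
P3=lambda x,y:np.array([190+(x-3.2)/7.5,200+(y-3.2)/7.5])
a=onz("top",P4(656,340),.109);b=onz("top",P3(36,280),.109);print(a,b,np.linalg.norm(a-b))
print("spin",onz("top",P3(352,287),.097)); print(get_obs()["position"])
```

```text
[0.55032855 0.04449098 0.109     ] [0.54778399 0.16899272 0.109     ] 0.12452774877706817
spin [0.54576725 0.08970244 0.097     ]
[0.55759042 0.27798357 0.21258844]
```

View pics/c4.png

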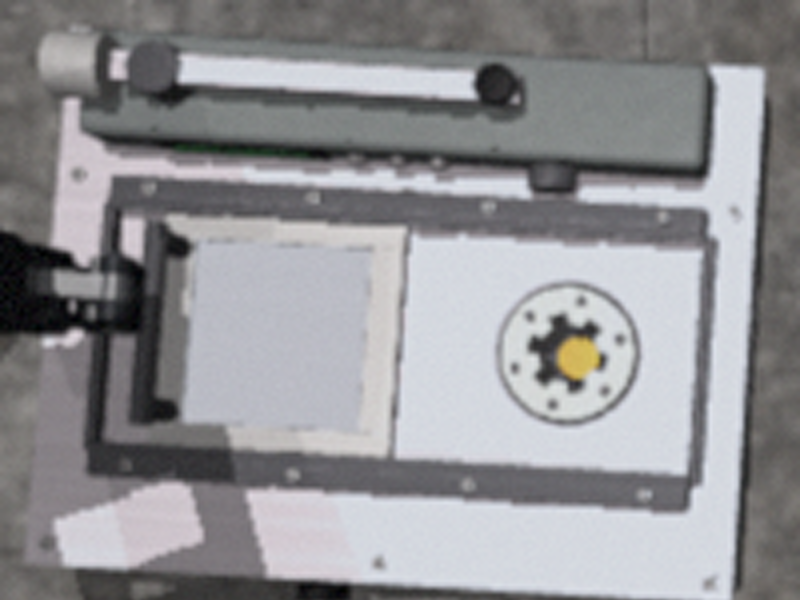

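The guard stopped at about 0.1245 m. The bar is at crop pixel (150,320) and the track's end rail at (105,320). The outer finger has hit that end rail, so I'll push the bar from the spindle side with the fingers shut.

```bash
cat > s3.py <<'E'
from h import *
yaw=np.load("bar.npy")[3];u=np.array([np.cos(yaw),np.sin(yaw),0])
P4=lambda x,y:np.array([95+(x-1.5)/4,150+(y-1.5)/4])
b=onz("top",P4(150,320),.1395);print("bar",b)
p=get_obs()["position"]
w=p-u*.036;print((b-w)@u)
move_linear(w,feed=.2);gripper_to(0.0)
z=w.copy();z[2]=.133
print(move_linear(z,feed=.15,max_force=10))
print(move_linear(z+u*.036,feed=.05,max_force=14))
o=get_obs();print(o["time"],(o["position"]-z)@u,o["ft_force"])
dwell(.25)
p=get_obs()["position"]
move_linear(p-u*.004,feed=.05);move_linear(p-u*.004+[0,0,.09],feed=.25)
pic,d=capture("top");cv2.imwrite("pics/top2.png",pic);np.save("top2.npy",d)
# guard edge along row through pane middle
row=pic[235:238,180:215].mean(0).mean(1);print(row.astype(int))
old=cv2.imread("pics/top1.png")[235:238,180:215].mean(0).mean(1);print(old.astype(int))
print(get_obs()["time"])
E
python3 s3.py
```

```text
bar [0.56045186 0.27641314 0.1395    ]
0.03463036399204506
False
True
8.4667 0.019426528871280144 [-0.85640322 -3.95548292  4.5388797 ]
[190 191 191 193 190 182 184 203 204 203 205 207 209 189 145 159 216 218
 218 216 216 216 218 217 216 217 218 217 217 217 217 216 217 217 217]
[191 191 189 191 189 188 189 203 204 203 202 204 208 189 145 159 215 218
 218 215 216 216 216 217 217 217 216 218 216 218 216 216 217 218 217]
9.525
```

The guard didn't move under a second push from a different contact. In the first crop the pane's centre (537) already sat about 15 mm to the open side of the spindle (568). So the guard started about 15 mm open, and 0.015 + 0.1245 ≈ 0.14, which puts it at its stop. Next I'll measure the disc and spindle.

```bash
cat > m.py <<'E'
from h import *
P1=lambda x,y:np.array([360+(x-2.8)/6.667,205+(y-2.8)/6.667])
P3=lambda x,y:np.array([190+(x-3.2)/7.5,200+(y-3.2)/7.5])
H=[onz("top",P3(*t),.097) for t in((377,189),(450,262),(422,358),(323,383),(253,315),(281,217))]
S=np.mean(H,0);f=[np.degrees(np.arctan2(*(h-S)[1::-1])) for h in H]
print("S",S,[round(np.linalg.norm(h-S),4) for h in H],np.mod(f,60))
ang=np.degrees(np.angle(np.mean(np.exp(6j*np.radians(f))))/6)
print("slot deg mod60",(ang+30)%60)
D=onz("top",P1(226,213.5),.060);T=onz("top",P1(243,205),.090);K=onz("top",P1(606,229),.09)
print("disc",D,"hub",T,"knob",K)
p=cv2.imread("pics/top2.png")
# automatic disc: bright and grey inside the wood
crop=cv2.resize(p[205:275,360:480],None,fx=6.667,fy=6.667,interpolation=cv2.INTER_CUBIC)
hsv=cv2.cvtColor(crop,cv2.COLOR_BGR2HSV)
m=((hsv[...,1]<60)|(hsv[...,2]<90)).astype(np.uint8);m[:,:70]=0;m[:,400:]=0;m[:80]=0;m[350:]=0
cs,_=cv2.findContours(m,cv2.RETR_EXTERNAL,cv2.CHAIN_APPROX_NONE);c=max(cs,key=cv2.contourArea)
e=cv2.fitEllipse(c);print(e);D2=onz("top",P1(*e[0]),.060);print("disc2",D2,e[1][0]/6.667/441.7*.905)
# hex top face: mid grey
g=cv2.cvtColor(crop,cv2.COLOR_BGR2GRAY);print(g[150:270:8,160:310:8])
r=[onz("top",P1(*t),.09) for t in((293,177),(291,235))];v=r[0]-r[1]
print("flat len",np.linalg.norm(v),"normal deg",np.degrees(np.arctan2(v[1],v[0]))+90)
E
python3 m.py
```

```text
S [0.54570792 0.08996067 0.097     ] [np.float64(0.0267), np.float64(0.0267), np.float64(0.0265), np.float64(0.0261), np.float64(0.0266), np.float64(0.0262)] [44.99610344 43.53735977 44.39777599 43.50213867 45.06073147 44.21700266]
slot deg mod60 14.285207138902773
disc [ 0.54661664 -0.22589917  0.06      ] hub [ 0.54654108 -0.2260786   0.09      ] knob [ 0.53768514 -0.33453371  0.09      ]
((225.98179626464844, 213.18844604492188), (232.55438232421875, 235.20303344726562), 109.2548599243164)
disc2 [ 0.54671327 -0.22589601  0.06      ] 0.07146859636984802
[[217 217 217 217 213 201 178 180 166 159 140 153 190 217 214 217 217 216
  218]
 [215 218 216 208 183 143 103  90  92  91  99 101 129 169 201 217 217 217
  214]
 [217 213 188 144 121  94  94  94 102 107 109 108 104 112 146 182 208 218
  216]
 [220 205 135  92  85  91 107 108 111 108 108 108 106 109 108 116 155 211
  219]
 [223 206 122  64  58  94 111 113 114 127 155 154 126 107 110 104 128 194
  219]
 [223 191  84  41  48  95 110 111 136 184 214 214 177 128 109 105 125 193
  219]
 [211 145  53  32  52  99 112 113 168 219 220 220 216 162 108 104 124 195
  218]
 [208 115  42  30  57 104 113 115 173 222 221 218 219 175 107 104 125 192
  220]
 [212 123  46  31  56 106 116 111 132 189 216 218 199 143 107 103 127 191
  220]
 [209 128  52  30  57 104 115 114 105 125 163 182 147 111 113 105 126 191
  218]
 [215 167  67  28  44  86 108 112 114 107 100 109 109 111 108 100 124 193
  219]
 [222 203  84  35  25  42  72  91 109 115 111 112 109 106 100 113 163 207
  217]
 [221 200  92  53  42  32  33  50  78 105 111 108 102  96 117 167 210 220
  215]
 [218 207 146 104  57  44  35  28  41  59  82  84  91 115 161 208 219 218
  217]
 [216 216 210 181 113  87  59  41  39  41  55  92 138 172 205 218 215 217
  217]]
flat len 0.017408504900040114 normal deg 86.48915354530364
```

Measurements agree with the given sizes:
- **Disc:** 71.5 mm across.
- **Hub flat:** 17.4 mm long, normal at 86.5°.
- **Disc and hub centres:** within 0.2 mm of each other.
- **Spindle slots:** 14.3° mod 60, so the grip direction over the spindle is 74.3°.

Next I'll grip and lift.

```bash
cat > s4.py <<'E'
from h import *
hub=np.array([.5466,-.2260,.0715])
p=get_obs()["position"];move_linear([p[0],p[1],.235],feed=.25)
gripper_to(.75)
y,q=best(hub+[0,0,.11],np.radians(86.5));move_joints(q);print(y,get_obs()["time"])
print(move_linear(hub,tool(y),feed=.1,max_force=10));o=get_obs();print(o["position"],o["ft_force"])
gripper_to(0.);o=get_obs();print(o["time"],o["position"],o["gripper_width"],o["finger_force"],o["ft_force"])
move_linear(o["position"]+[0,0,.16],feed=.15);o=get_obs();print(o["time"],o["position"],o["gripper_width"],o["finger_force"],o["ft_force"])
p,d=capture("scene");cv2.imwrite("pics/sc1.png",p)
E
python3 s4.py
```

```text
1.509709802975095 12.175
False
[ 0.54721942 -0.22637383  0.07242165] [ 0.11517424 -0.40555763 -0.8171684 ]
13.825 [ 0.54715107 -0.22644047  0.0724143 ] 0.3390995814109861 61.22893272258807 [ 0.02068236 -0.66905077  3.50140103]
15.05 [ 0.54640316 -0.22596609  0.23070191] 0.33944306463640983 60.420446788484696 [ 0.12680941 -0.39961892 -3.98846896]
```

View pics/sc1.png

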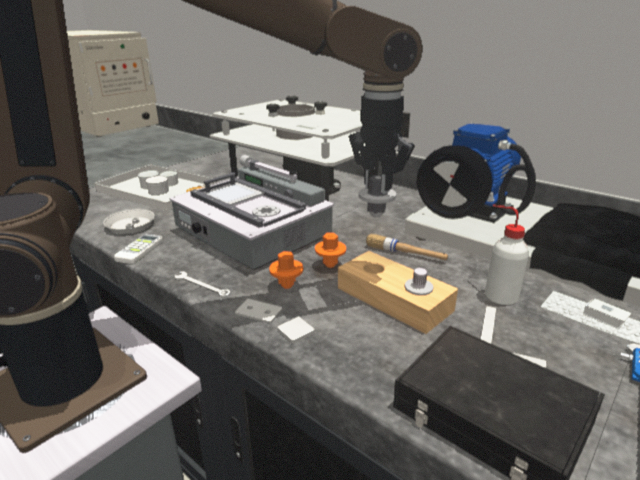

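The disc hangs level in the gripper at hub (377,185), and the small disc still stands at (418,285). The grip width corresponds to about 29 mm, which fits the hub flats. Next is the approach to the spindle.

```bash
cat > s5.py <<'E'
from h import *
S=np.array([.5457+.0006,.0900]);
a=np.r_[S,.24];y,q=best(a,np.radians(74.3));move_joints(q);print(y,get_obs()["time"])
def go(xy,z,**k):
    return move_linear(np.r_[xy,z],tool(y),**k)
go(S,.170,feed=.12);o=get_obs();cor=S-o["position"][:2];print(cor,R.from_rotvec(o["ee_rot"]).as_matrix().round(3)[:,1])
xy=S+cor
f=go(xy,.1285,feed=.05,max_force=10);o=get_obs();print(f,o["time"],o["position"],o["ft_force"],o["torque"])
p,d=capture("top");cv2.imwrite("pics/top3.png",p)
np.save("ins.npy",np.r_[xy,y])
E
python3 s5.py
```

```text
-4.986405672947799 16.3083
[-0.00068286  0.00029537] [0.271 0.963 0.   ]
False 18.025 [0.54577324 0.09030619 0.12873627] [ 0.86755948 -0.67628774 -3.13979182] [-0.01496529 -0.00763032 -0.03187176]
```

The splines meshed on the first try, with the disc 11 mm above the face. I'll press it home.

```bash
cat > s6.py <<'E'
from h import *
x,yy,y=np.load("ins.npy")
f=move_linear([x,yy,.112],tool(y),feed=.02,max_force=30)
for _ in range(3):
    o=get_obs();print(f,o["time"],o["position"],o["ft_force"],o["finger_force"],o["gripper_width"]);dwell(.3)
p,d=capture("scene");cv2.imwrite("pics/fin.png",cv2.resize(p[140:260,160:350],(760,480),interpolation=cv2.INTER_CUBIC))
E
python3 s6.py
```

```text
True 18.8333 [0.54650388 0.09026313 0.11856571] [-2.80188566 -0.3810371  10.72515354] 62.161834485596046 0.336491159435692
True 19.1333 [0.54648828 0.0902659  0.11898724] [-3.82396109 -0.45682728  8.21009605] 62.167275083775166 0.33859437344980386
True 19.4333 [0.54646428 0.09027104 0.1189555 ] [-3.50432094  0.09985327  9.49153118] 62.16728797531687 0.3432785101018132
```

View pics/fin.png

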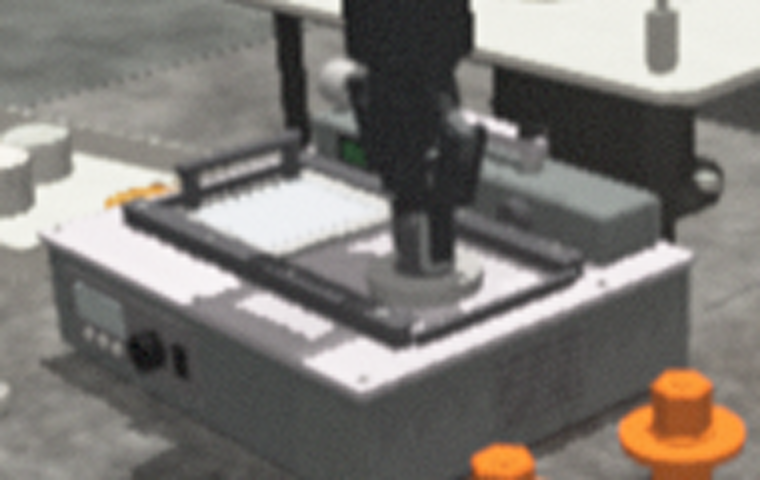

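The force peaked when it reached the face, then the arm relaxed and eased back. I'll step the target down until a steady push remains.

```bash
cat > s7.py <<'E'
from h import *
x,yy,y=np.load("ins.npy")
for z in np.arange(.1185,.110,-.0008):
    move_linear([x,yy,z],tool(y),feed=.01);dwell(.2)
    o=get_obs();print(round(z,4),o["time"],o["position"].round(4),o["ft_force"].round(1),round(float(o["gripper_width"]),3))
    if o["ft_force"][2]>26: break
E
python3 s7.py
```

```text
0.1185 20.4 [0.5464 0.0902 0.1207] [-3.9 -1.   7.5] 0.339
0.1177 20.85 [0.5464 0.0902 0.1201] [-4.  -0.3  8.5] 0.344
0.1169 21.3 [0.5464 0.0902 0.1194] [-5.   0.2  9.4] 0.339
0.1161 21.75 [0.5464 0.0903 0.1187] [-4.9 -1.2 10.1] 0.339
0.1153 22.2 [0.5465 0.0902 0.1181] [-4.9 -0.2 10. ] 0.339
0.1145 22.65 [0.5465 0.0902 0.1175] [-5.2  0.3 11. ] 0.336
0.1137 23.1 [0.5465 0.0902 0.1175] [-6.7 -0.8 15.5] 0.337
0.1129 23.55 [0.5465 0.0903 0.1174] [-8.8  0.2 17.9] 0.34
0.1121 24.0 [0.5465 0.0903 0.1174] [-10.6  -0.7  22.1] 0.34
0.1113 24.45 [0.5465 0.0903 0.1174] [-12.9  -1.4  25.5] 0.339
0.1105 24.9 [0.5466 0.0903 0.1174] [-14.1  -0.5  28.6] 0.343
```

It bottoms out hard at TCP z = 0.1174, exactly the predicted home height, and holds a steady push of about 28 N. I'm handing it in.

```bash
python3 -c "
from station import *
print(sign_off())"
```

```text
the job is handed in; nothing more can be done
None
```

I handed the job in at about 25 s with the guard open, the large disc meshed and pressed home at about 28 N, the hub still gripped and the small disc left in the stand; the guard's travel (about 0.14 m, inferred from images and two hard stops) is the one value I couldn't confirm directly, and `sign_off` returned no verdict.

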